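# Work a tight heating block out of a block evaporator

## Task

Swing the gas manifold on its arm aside, well off the heating block. The block sits tightly between spring plungers and a straight pull would bring the whole heater up with it, so take it by its lifting handle and rock it side to side, a little higher with each swing, until it frees, while the heater stays standing in its place on the bench. Finish holding the block still and level by its handle, straight above the well with its underside about 15 mm clear of the heater's rim, so that the well can be inspected; leave the spare block, the bottle and the vial rack alone.

Things in the scene. Friction and masses are not known exactly. Their poses are not given: they have to be found in the camera images.
- heater: Grey block heater, about 2.9 kg with all on it, loose on the bench on rubber feet: 200 mm wide (y), x from -128 to 125 mm, flat top rim 85 mm above the bench, sloping white control panel at the front (-x). Origin: under the middle of the well, at bench height; z up.
- well_rim (a point): Centre of the well's mouth, level with the rim. The well is 80 (x) by 99 (y) by 40 mm deep. Two spring plungers in each of its front and back walls (21 mm below the rim, 20 mm either side of the middle) press the block with 17 N each: against a straight pull they hold about 40 N, more than the heater weighs, until the block has risen about 20 mm.
- post_axis (a point): On the axis of the upright 13 mm steel post behind the well (heater x = 100, y = 0 mm), 212 mm above the bench; the post ends at 270 mm. The manifold's arm turns about it.
- block: Aluminium heating block, about 0.7 kg, 76 (x) by 95 (y) by 50 mm high, 14 vial holes, seated in the well with 2 mm of play all round: seated it can rock about 0.08 rad either way. A black T-shaped lifting handle is screwed into its middle. Origin: centre of the underside, which starts on the well's floor, 40 mm below the rim; axes parallel to the heater's.
- block_bar (a point): Centre of the lifting handle's flat-sided bar, 16 (x) by 70 (y) by 18 mm high, on a 10 mm rod; 97 mm above the block's underside and 142 mm above the bench at the start; 38 mm free between the bar and the block's top. Grip across it (along the block's x) from above.
- manifold (a joint): Swing arm's angle about the post, rad: 0 = chamber straight over the block; positive (anticlockwise from above) = towards the heater's -y side, negative = +y side. Range -1.75 to 1.75; stiff (0.12 N m, 1.2 N at the knob), stays where left. Either side will do: off the block beyond 1.0, room for a gripper over the block from about 1.4.
- manifold_knob (a point): Middle of the upright black knob (18 mm across, 30 mm high) on top of the manifold's aluminium chamber (58 by 74 by 22 mm, needles below), 100 mm from the post's axis; 227 mm above the bench, the chamber's top at 212 mm, the needle tips at 171 mm.
- spare_block: Bystander: spare aluminium block without handle, 76 by 95 by 50 mm, six large holes, standing on the bench. Origin: centre of the underside.
- reagent_bottle: Bystander: amber bottle, 66 mm across, 130 mm high, standing on the bench. Origin: centre of the underside.
- vial_rack: Bystander: white rack, 70 by 150 mm, with eight capped vials, 71 mm high, standing on the bench. Origin: centre of the underside.
Mind the look-alikes: they are no part of the job. What is shaped like the block but blue is not meant.

How it is judged (in metres and radians):
On the way, in this order (a step that is already met when the one before it is completed fails the run):
1. the manifold is swung aside, at least 1 rad from straight over the block ((value of joint manifold above 1 rad or value of joint manifold below -1 rad)), for 0.2 s.
2. the block is rocked in its well (tilted by more than 0.02 rad while its underside is still at least 15 mm below the rim) (angle between block's own z axis and vertical above 0.02 rad and z of block in the frame of heater below 0.07 m).
At the end, for the whole second after the job is handed in: The fingers hold the block still (under 20 mm/s), level within 0.12 rad, its underside 4 to 35 mm above the heater's rim, its centre within 25 mm of over the well's centre, touching nothing of the heater; the heater stands on the bench and the manifold is still swung at least 1 rad aside (z of block in the frame of heater between 0.089 and 0.12 m and horizontal distance between block and heater below 0.025 m and angle between block's own z axis and vertical below 0.12 rad and linear speed of block below 0.02 m/s and contact force between the fingers and block above 2 N and contact force between block and heater below 0.2 N and height (world z) of heater below 0.004 m and (value of joint manifold above 1 rad or value of joint manifold below -1 rad)); the arm keeps its last pose, push and grip.
It fails at once if the heater is lifted: its middle more than 6 mm off the bench (height (world z) of heater above 0.006 m).
It fails at once if the heater is dragged more than 20 mm from its place (distance of heater from where it was at the start of the episode above 0.02 m).
It fails at once if a bystander is moved more than 20 mm (distance of any of spare_block, reagent_bottle, vial_rack from where it was at the start of the episode above 0.02 m).
It also fails if it takes over 59 s, if anything falls off the work surface, if the arm or the gripper's body presses on something with over 40 N, if the wrist force passes 120 N, or if a joint passes its speed limit or range.

## Robot

A 6-joint arm with a two-finger parallel gripper is mounted at the origin on the work surface. World frame = base frame: x ahead of the robot, y to its left, z up, the work surface at z = 0. Lengths are in mm, angles in rad, forces in N, time in s.
With the tool pointing down it reaches from about 250 to 725 mm from the base axis. Payload 4 kg.
Tool frame: the origin (TCP) lies on the centre line of the jaws, within the pads' length; the fingertips stand 11 mm ahead of it and the grasp point (between the pads) lies 8 mm behind it; z points along the fingers, y is the direction in which the jaws open and shut (so a half turn about z gives the same grasp; the last joint's range is limited). The gripper opens to 85 mm and grips with 20 to 120 N. Pads are 22 mm wide; open, the fingers measure 114 mm over their backs; the gripper's body (76 mm by 85 mm) begins 54 mm behind the grasp point. The pads swing forward as they close: fully open they stand 13 mm farther back than shut.
Start: joints at [1.231, 0.241, 0.005, 1.335, 0, 1.571], TCP at [166.647, 471.411, 242.306] pointing down, gripper open.
Joint ranges: [-2.72, 2.72], [-1.05, 1.87], [-1.09, 1.28], [-1.99, 2.15], [-1.42, 1.44], [-3.14, 3.14]. Speed limits (rad/s): [2.79, 2.79, 3.14, 3.14, 3.14, 3.14].

## Interface

Orientations are given as a 3x3 rotation matrix whose columns are the frame's x, y, z axes.
In Python, from rig import sensors, viewer, bot, finder gives the robot as it stands.
- The arm moves only by the tool move_arm, never from a script. Its arguments are lists of equal length, an entry for each row: "slide": the shift along the tool's x, y, z in m, a list of three; "delta_rot": the turn, a rotation vector about the tool's x, y, z in rad, a list of three. A call has exactly 10 rows; each row shifts and turns the commanded pose from where the row before left it, along the tool's axes as they then stand; what a row does not reach is not made up. A row lasts 1/12 s, in which the tool goes at most 41.7 mm and 7.16 degrees, less where a joint would pass 70% of its speed; a pose out of reach is approached as far as the arm can. A call with a gripper value outside its range is refused whole. "hand" is the closure, from 0 (fully open) to 1 (shut), set as the call begins (left out, the last holds). The fingers move at their own pace and stop on an object; "force" is the grip in N (left out, the last holds). Time passes only in rows, so rows that do not move let the fingers close, or fill a call up. It gives the time, the measured TCP pose, the force and the opening at its end, in the units of the state.
- sensors.read_state(): the state, without advancing time (a new reading comes with each control period).
- viewer.read_camera(name): name is "scene" or "top"; returns a dict with "image" (420x560x3 uint8, red, green, blue), "fx", "fy", "cx", "cy" (pixels), "R" (3x3) and "t" (3): a world point X has camera coordinates R X + t. Camera axes: x right, y down, z forward; pixel columns grow to the right and rows downward; lengths in mm; the calibration is good to about 2 mm. A picture is of the moment at which its call begins. There is no depth.
- bot.close_job(): hands the job in, once; it reports no verdict.
Trained networks look in a picture, given as the dict that the camera call returned (one of the last four; its "shot" number tells which), for a name from the list of things; names that differ only in an ending like _2 or _b are one class to them, and where a whole thing is asked for, a point or a joint stands for the part that bears it (a point fixed in the world has none). Each returns a list of dicts, best first, with "conf" (0 to 1); they miss things now and then, are a little off and sometimes report something else, mostly with a low value. They report only what shows in the picture. A call takes as long as a camera call. They do not tell look-alikes from the thing itself.
- finder.regions_of(picture, target): "region" (420x560 bool, what is visible of it) and "extent" ([left, top, width, height] in pixels, round what is visible of it).
The state is a dict: "t": time; "joint_pos": joint angles; "dq": joint speeds; "tau": joint torques, N m; "ee_pos": TCP position; "tool_rot": TCP orientation; "force": force on the tool from outside, world axes, zero at the start; "moment": the same for the moment, N m; "width": finger opening in mm.
Only numpy, scipy, OpenCV 4.12 (cv2) and the standard library are available. Lean on these libraries where they do the work, as an engineer would, in place of code of your own. Each camera call takes 0.05 s, during which the arm holds its last target.

## Working session

There is one attempt and no reset: what is moved stays moved. The work goes in short steps, Python scripts to look and compute and a tool call to move; the robot and the scene stay as the last step left them, time stands still between calls to the robot, and variables do not carry over. Pictures are saved under pics/ and viewed, and the job is handed in when it is done.

Besides the shell and the picture viewer there is one more tool, called after ">>>" as name(argument=value, ...), one argument or row to a line, values as JSON. move_arm: Moves the arm, as the interface text tells. Its arguments: {"type":"object","properties":{"slide":{"type":"array"},"delta_rot":{"type":"array"},"hand":{"type":"number"},"force":{"type":"number"}},"required":["slide","delta_rot"]}

```bash
ls; mkdir -p pics; cat > h.py <<'E'
import numpy as np, cv2
from rig import sensors, viewer, bot, finder
def save(p,n): cv2.imwrite('pics/'+n+'.png', cv2.cvtColor(p['image'],cv2.COLOR_RGB2BGR))
def px(p,X):
    c=np.array(p['R'])@np.array(X,float)+np.array(p['t']); return np.array([p['fx']*c[0]/c[2]+p['cx'],p['fy']*c[1]/c[2]+p['cy']])
def atz(p,u,v,z):
    R=np.array(p['R']);t=np.array(p['t']).ravel()
    d=R.T@np.array([(u-p['cx'])/p['fx'],(v-p['cy'])/p['fy'],1]);o=-R.T@t
    return o+d*(z-o[2])/d[2]
E
python3 - <<'E'
from h import *
for n in ['scene','top']:
    p=viewer.read_camera(n);save(p,n+'0')
    R=np.array(p['R']);print(n,-R.T@np.array(p['t']).ravel())
    for k in ['heater','block','block_bar','manifold','manifold_knob','spare_block','reagent_bottle','vial_rack']:
        try:
            for r in finder.regions_of(p,k)[:3]:
                ys,xs=np.nonzero(r['region']);print(k,round(r['conf'],2),r['extent'],xs.mean().round(1),ys.mean().round(1))
        except Exception as e: print(k,e)
s=sensors.read_state();print({k:np.round(v,3).tolist() for k,v in s.items()})
E
```

```text
pics
scene [1283.82243182 -509.29440476 1056.9165401 ]
heater 0.59 [228.3, 187.0, 82.5, 85.2] 273.5 232.7
block 0.93 [187.0, 262.7, 40.5, 41.0] 206.9 281.5
block 0.89 [254.4, 205.2, 26.3, 28.1] 267.9 221.0
block 0.84 [284.0, 273.8, 39.8, 38.6] 302.3 293.7
block_bar 0.95 [281.2, 274.8, 41.7, 38.5] 302.3 293.7
block_bar 0.8 [187.4, 260.9, 37.2, 38.9] 206.8 281.2
block_bar 0.79 [255.4, 203.9, 27.1, 31.4] 267.9 220.8
manifold 0.97 [269.1, 186.8, 26.3, 45.0] 281.3 203.0
manifold_knob 0.94 [267.4, 183.3, 25.9, 49.6] 280.6 201.1
spare_block 0.68 [119.3, 225.7, 40.8, 36.9] 140.4 246.7
reagent_bottle 0.72 [151.1, 288.2, 30.1, 40.7] 165.3 307.8
vial_rack 0.73 [232.5, 182.6, 85.0, 90.4] 273.4 232.7
vial_rack 0.64 [324.5, 152.0, 41.2, 36.6] 345.0 171.3
top [ 391.73350476    7.25977854 1473.48434634]
heater 0.95 [248.9, 167.5, 68.2, 89.8] 282.9 215.5
block 0.9 [339.5, 185.5, 31.4, 31.0] 354.1 201.6
block 0.76 [269.6, 206.5, 29.7, 21.2] 287.0 219.0
block 0.58 [329.4, 228.4, 22.5, 29.0] 339.8 243.5
block_bar 0.97 [339.5, 184.1, 31.4, 33.9] 354.7 201.7
block_bar 0.85 [325.0, 231.5, 27.6, 27.4] 340.5
[... 168 characters left out ...]
anifold_knob 0.76 [259.1, 168.7, 39.6, 53.2] 278.3 203.2
manifold_knob 0.61 [267.2, 204.9, 32.6, 24.3] 286.5 219.1
spare_block 0.62 [370.3, 250.9, 36.4, 29.8] 388.5 267.2
reagent_bottle 0.68 [382.7, 187.5, 21.3, 13.0] 393.8 192.5
vial_rack 0.69 [371.2, 251.9, 37.3, 26.5] 388.4 267.2
vial_rack 0.64 [140.9, 236.1, 45.2, 25.7] 163.5 250.3
{'t': 0.9, 'joint_pos': [1.231, 0.241, 0.005, 1.335, 0.0, 1.571], 'dq': [-0.001, -0.0, -0.002, 0.001, 0.001, 0.0], 'tau': [0.0, -37.22, 25.269, 0.001, -0.0, 0.0], 'ee_pos': [166.649, 471.414, 242.312], 'tool_rot': [[-0.943, 0.333, -0.0], [0.333, 0.943, 0.0], [0.0, 0.0, -1.0]], 'force': [-0.286, -0.147, 0.117], 'moment': [0.035, -0.028, -0.018], 'width': 85.12}
```

```bash
python3 - <<'E'
import cv2
a=cv2.imread('pics/scene0.png');b=cv2.imread('pics/top0.png')
cv2.imwrite('pics/s0c.png',cv2.resize(a[140:340,110:380],None,fx=2.9,fy=2.9,interpolation=cv2.INTER_CUBIC))
cv2.imwrite('pics/t0c.png',cv2.resize(b[120:290,130:420],None,fx=2.7,fy=2.7,interpolation=cv2.INTER_CUBIC))
cv2.imwrite('pics/t0h.png',cv2.resize(b[155:265,240:340],None,fx=5.4,fy=5.4,interpolation=cv2.INTER_CUBIC))
E
```

```text
(no output)
```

View pics/s0c.png

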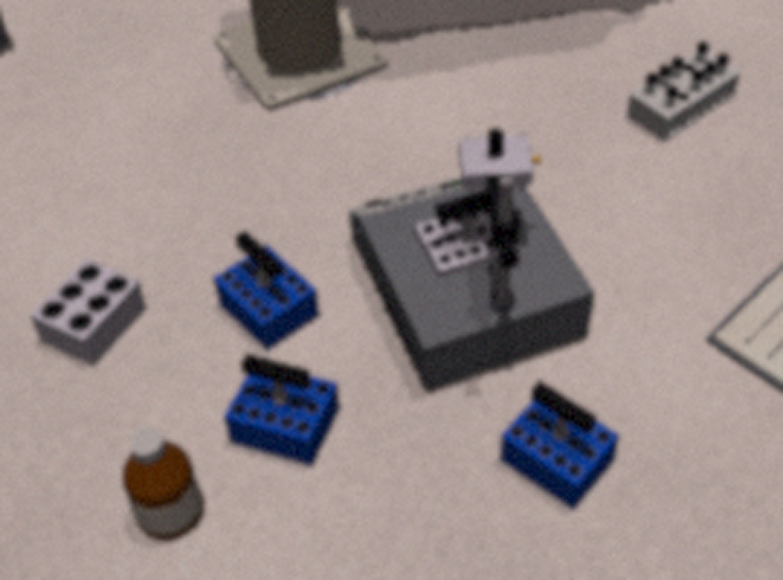

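View pics/t0c.png

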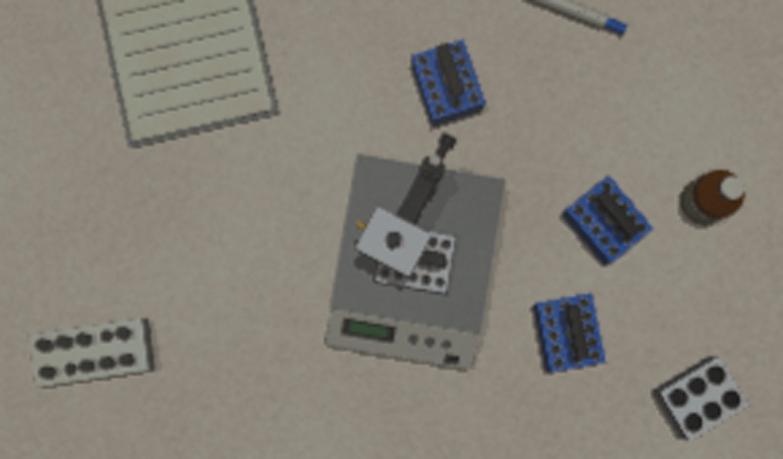

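View pics/t0h.png

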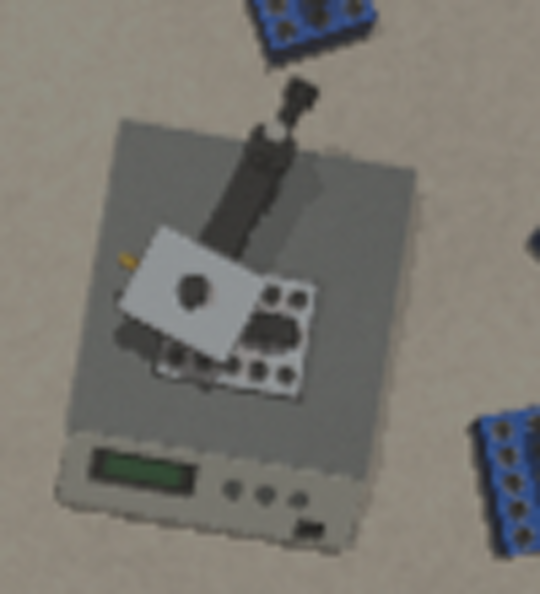

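```bash
python3 - <<'E'
import cv2
a=cv2.imread('pics/scene0.png')
cv2.imwrite('pics/s0h.png',cv2.resize(a[178:282,222:322],None,fx=5.6,fy=5.6,interpolation=cv2.INTER_CUBIC))
E
```

```text
(no output)
```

View pics/s0h.png

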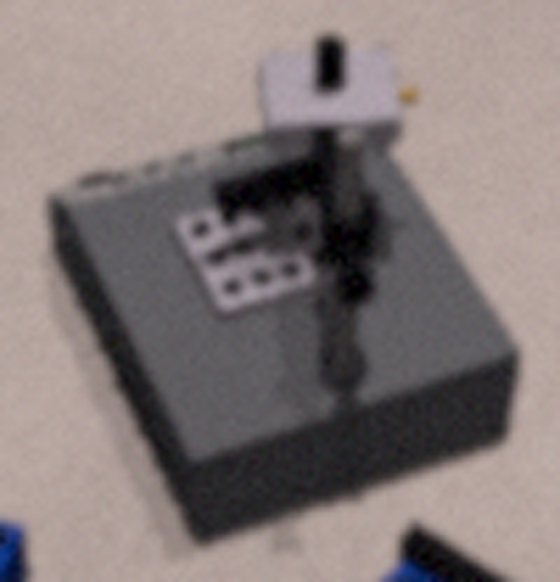

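```bash
cat > fit.py <<'E'
from h import *
from scipy.optimize import least_squares
T=viewer.read_camera('top');S=viewer.read_camera('scene')
tp=lambda a,b:np.array([a/5.4+240-.4,b/5.4+155-.4]); sp=lambda a,b:np.array([a/5.6+222-.4,b/5.6+178-.4])
obs=[(T,tp(120,118),(125,100,85)),(T,tp(415,170),(125,-100,85)),(T,tp(315,283),(38,-47.5,95)),(T,tp(298,398),(-38,-47.5,95)),(T,tp(157,374),(-38,47.5,95)),
(T,tp(300,92),(100,0,268)),
(S,sp(200,542),(125,-100,2)),(S,sp(195,462),(125,-100,85)),(S,sp(518,350),(125,100,85)),(S,sp(510,436),(125,100,2)),
(S,sp(177,218),(-38,-47.5,95)),(S,sp(222,312),(38,-47.5,95))]
def W(q,X):
    c,s=np.cos(q[2]),np.sin(q[2]);return np.array([q[0]+c*X[0]-s*X[1],q[1]+s*X[0]+c*X[1],X[2]])
f=lambda q:np.concatenate([px(p,W(q,X))-o for p,o,X in obs])
r=least_squares(f,[400,0,-.15],x_scale=[100,100,.1],loss='soft_l1')
q=r.x;print(q);print(f(q).reshape(-1,2).round(1))
post=W(q,(100,0,212));print('post',post,'well',W(q,(0,0,85)))
kt=tp(193,292);ks=sp(330,62)
g=lambda v:np.concatenate([px(T,W(q,(100-100*np.cos(v[0]),-100*np.sin(v[0]),227+v[1]*0)))-kt,px(S,W(q,(100-100*np.cos(v[0]),-100*np.sin(v[0]),227)))-ks])
k=least_squares(g,[-.4,0]);print('ang',k.x,k.fun);v=k.x
print('knob',W(q,(100-100*np.cos(v[0]),-100*np.sin(v[0]),227)))
print('knob top-view z227',atz(T,*kt,240), 'bar end S',px(S,W(q,(8,-35,151))), (sp(218,195)))
E
python3 fit.py
```

```text
[ 5.10880311e+02 -3.27609847e+01 -1.48232321e-01]
[[-0.9 -0.2]
 [-0.3 -0.8]
 [ 0.1 -0.5]
 [-0.1 -0.6]
 [-0.7 -0.5]
 [-5.3  6.8]
 [-1.   1.5]
 [-0.7 -0.4]
 [ 0.2 -0.3]
 [-0.3  0.7]
 [-1.1  0.2]
 [-0.4 -0.7]]
post [609.78367994 -47.52999171 212.        ] well [510.88031077 -32.76098474  85.        ]
ang [-0.31847153  0.        ] [-0.48054345 -0.45966288 -0.60408174  0.22903724]
knob [520.47805751  -2.53548315 227.        ]
knob top-view z227 [517.70287092  -3.9674964  240.        ] bar end S [260.61108469 212.98516784] [260.52857143 212.42142857]
```

>>> move_arm(
  slide=[
    [0,0,-0.033],
    [-0.0294,-0.0168,0],
    [-0.0294,-0.0168,0],
    [-0.0294,-0.0168,0],
    [-0.0294,-0.0168,0],
    [-0.0294,-0.0168,0],
    [-0.0294,-0.0168,0],
    [-0.0294,-0.0168,0],
    [-0.0294,-0.0168,0],
    [-0.0294,-0.0168,0],
  ],
  delta_rot=[
    [0,0,0.12],
    [0,0,0],
    [0,0,0],
    [0,0,0],
    [0,0,0],
    [0,0,0],
    [0,0,0],
    [0,0,0],
    [0,0,0],
    [0,0,0],
  ],
  hand=1,
  force=30,
)

```text
t: 1.83
ee_pos: [337.3, 217.0, 275.5]
tool_rot: [[-0.896, 0.444, 0.001], [0.444, 0.896, 0.0], [-0.0, 0.001, -1.0]]
force: [0.0, 0.1, 0.6]
width: -0.1
```

>>> move_arm(
  slide=[
    [-0.0294,-0.0168,0],
    [-0.0294,-0.0168,0],
    [-0.0294,-0.0168,0],
    [-0.0294,-0.0168,0],
    [-0.0294,-0.0168,0],
    [-0.0294,-0.0168,0],
    [-0.0294,-0.0168,0],
    [-0.0294,-0.0168,0],
    [-0.0294,-0.0168,0],
    [0,0,0],
  ],
  delta_rot=[
    [0,0,0],
    [0,0,0],
    [0,0,0],
    [0,0,0],
    [0,0,0],
    [0,0,0],
    [0,0,0],
    [0,0,0],
    [0,0,0],
    [0,0,0],
  ],
)

```text
t: 2.67
ee_pos: [509.4, -38.9, 274.6]
tool_rot: [[-0.894, 0.449, 0.001], [0.449, 0.894, -0.002], [-0.002, -0.001, -1.0]]
force: [0.0, 0.4, 0.1]
width: -0.0
```

>>> move_arm(
  slide=[
    [0.006,0,0.022],
    [0,0,0.022],
    [0,0,0],
    [0,0.005,0],
    [0,0.005,0],
    [0,0.004,0],
    [0.0018,0.01,0],
    [0.0018,0.01,0],
    [0.0018,0.01,0],
    [0,0,0],
  ],
  delta_rot=[
    [0,0,0],
    [0,0,0],
    [0,0,0],
    [0,0,0],
    [0,0,0],
    [0,0,0],
    [0,0,0.1],
    [0,0,0.1],
    [0,0,0.1],
    [0,0,0],
  ],
)

```text
t: 3.5
ee_pos: [520.4, 10.7, 232.6]
tool_rot: [[-0.726, 0.688, 0.003], [0.688, 0.726, 0.001], [-0.002, 0.003, -1.0]]
force: [-0.4, 0.8, 0.4]
width: 0.3
```

```bash
python3 - <<'E'
from h import *
p=viewer.read_camera('top');cv2.imwrite('pics/t1.png',cv2.cvtColor(cv2.resize(p['image'][155:265,240:340],None,fx=5.4,fy=5.4,interpolation=cv2.INTER_CUBIC),cv2.COLOR_RGB2BGR))
s=sensors.read_state();print(s['force'],s['ee_pos'],s['t'])
E
```

```text
[0.36149293 1.27710804 0.54401747] [519.88339621  10.10491839 232.45084598] 3.55
```

View pics/t1.png

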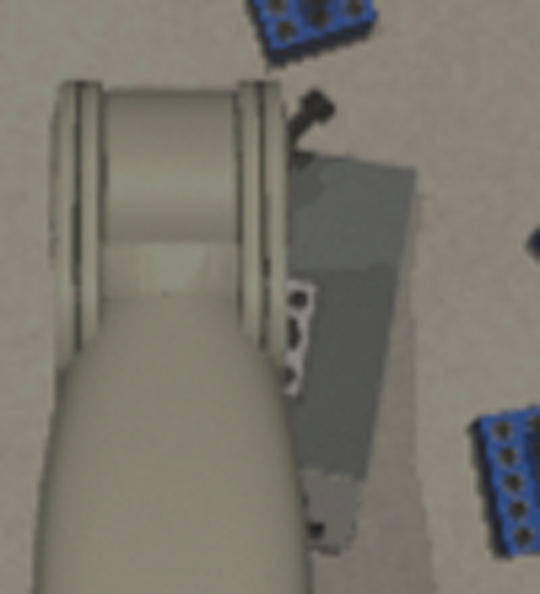

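>>> move_arm(
  slide=[
    [0.001,0.0104,0],
    [0.001,0.0104,0],
    [0.001,0.0104,0],
    [0.001,0.0104,0],
    [0.001,0.0104,0],
    [0.001,0.0104,0],
    [0.001,0.0104,0],
    [0.001,0.0104,0],
    [0.001,0.0104,0],
    [0,0,0],
  ],
  delta_rot=[
    [0,0,0.1],
    [0,0,0.1],
    [0,0,0.1],
    [0,0,0.1],
    [0,0,0.1],
    [0,0,0.1],
    [0,0,0.1],
    [0,0,0.1],
    [0,0,0.1],
    [0,0,0],
  ],
)

```text
t: 4.38
ee_pos: [599.7, 53.5, 231.5]
tool_rot: [[0.088, 0.996, 0.001], [0.996, -0.088, 0.0], [0.0, 0.001, -1.0]]
force: [-0.1, 0.5, -0.4]
width: -0.1
```

```bash
python3 - <<'E'
from h import *
p=viewer.read_camera('top');q=viewer.read_camera('scene')
a=cv2.resize(p['image'][155:265,240:340],None,fx=4,fy=4,interpolation=cv2.INTER_CUBIC)
b=cv2.resize(q['image'][155:265,222:322],None,fx=4,fy=4,interpolation=cv2.INTER_CUBIC)
cv2.imwrite('pics/t2.png',cv2.cvtColor(np.hstack([a,b]),cv2.COLOR_RGB2BGR))
s=sensors.read_state();print(s['force'],s['ee_pos'],s['t'])
R=np.array(s['tool_rot']);print(R.T@(np.array([609.8,-47.5,232])-s['ee_pos']), R.round(3))
E
```

```text
[ 0.16616298 -0.32720132  0.05464627] [598.4151605   52.95906954 231.52801156] 4.4833
[-99.13020417  19.87128309  -0.44353814] [[ 0.085  0.996  0.   ]
 [ 0.996 -0.085 -0.   ]
 [-0.     0.    -1.   ]]
```

View pics/t2.png

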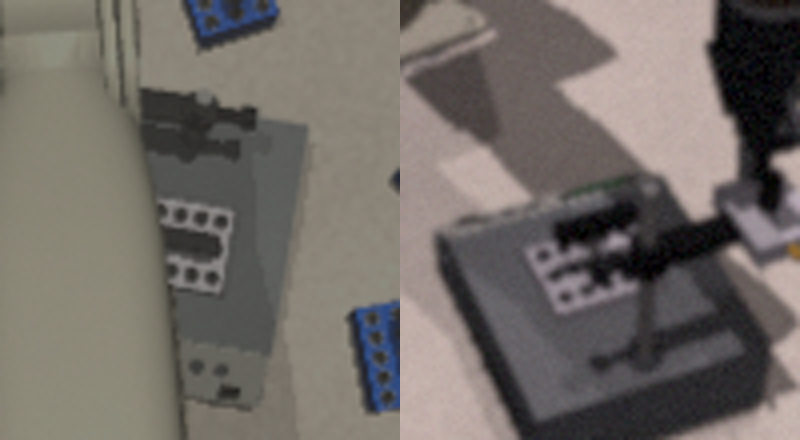

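>>> move_arm(
  slide=[
    [0,-0.01,0],
    [0,0,-0.035],
    [0,0,-0.025],
    [-0.0196,-0.0128,0],
    [-0.0196,-0.0128,0],
    [-0.0196,-0.0128,0],
    [-0.0196,-0.0128,0],
    [-0.0196,-0.0128,0],
    [0,0,0],
    [0,0,0],
  ],
  delta_rot=[
    [0,0,0],
    [0,0,0],
    [0,0,0.063],
    [0,0,0],
    [0,0,0],
    [0,0,0],
    [0,0,0],
    [0,0,0],
    [0,0,0],
    [0,0,0],
  ],
)

```text
t: 5.32
ee_pos: [509.3, -34.1, 292.3]
tool_rot: [[0.151, 0.988, 0.002], [0.988, -0.151, -0.0], [0.0, 0.001, -1.0]]
force: [0.1, 1.0, 0.1]
width: -0.2
```

```bash
python3 - <<'E'
from h import *
q=viewer.read_camera('scene')
b=cv2.resize(q['image'][155:275,222:342],None,fx=5,fy=5,interpolation=cv2.INTER_CUBIC)
cv2.imwrite('pics/t3.png',cv2.cvtColor(b,cv2.COLOR_RGB2BGR))
s=sensors.read_state();print(s['force'],s['ee_pos'],s['t'])
R=np.array(s['tool_rot']);print(R.T@(np.array([510.9,-32.8,142])-s['ee_pos']), R.round(3))
from math import cos,sin
qq=[510.9,-32.8,-.148]
for X in [(8,-35,151),(8,35,151),(8,-35,133),(-8,-35,151),(125,100,85),(125,-100,85),(38,47.5,95),(38,-47.5,95)]:
    c,sn=cos(qq[2]),sin(qq[2]);w=(qq[0]+c*X[0]-sn*X[1],qq[1]+sn*X[0]+c*X[1],X[2]);print(X,((px(q,w)-[222,155]+.4)*5).round())
E
```

```text
[ 0.78815862 -0.28438841  0.18281239] [510.02940357 -33.48327578 292.04517461] 5.3667
[  0.75252737   0.52671369 150.04644449] [[ 0.151  0.989  0.002]
 [ 0.989 -0.151  0.   ]
 [ 0.     0.002 -1.   ]]
(8, -35, 151) [195. 292.]
(8, 35, 151) [297. 261.]
(8, -35, 133) [195. 312.]
(-8, -35, 151) [185. 275.]
(125, 100, 85) [464. 426.]
(125, -100, 85) [170. 526.]
(38, 47.5, 95) [331. 347.]
(38, -47.5, 95) [196. 390.]
```

View pics/t3.png

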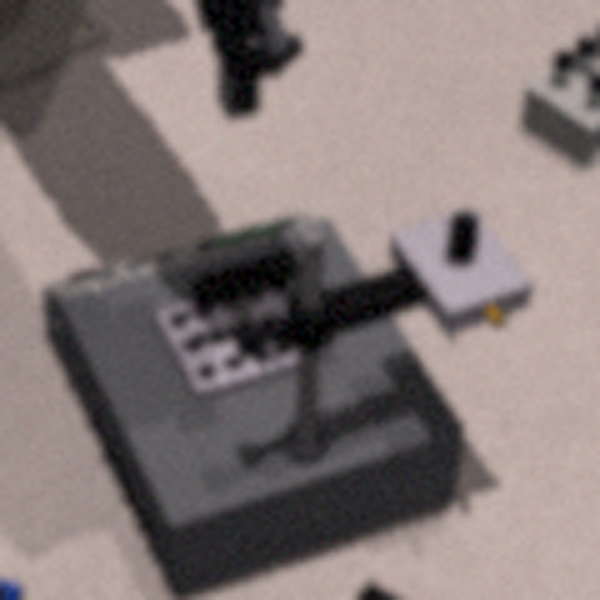

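>>> move_arm(
  slide=[
    [0.0007,0.0005,0],
    [0,0,0],
    [0,0,0.03],
    [0,0,0.03],
    [0,0,0.03],
    [0,0,0.03],
    [0,0,0.02],
    [0,0,0.014],
    [0,0,0.004],
    [0,0,0],
  ],
  delta_rot=[
    [0,0,0],
    [0,0,0],
    [0,0,0],
    [0,0,0],
    [0,0,0],
    [0,0,0],
    [0,0,0],
    [0,0,0],
    [0,0,0],
    [0,0,0],
  ],
  hand=0.35,
)

```text
t: 6.2
ee_pos: [510.2, -31.9, 131.8]
tool_rot: [[0.15, 0.989, -0.003], [0.989, -0.15, 0.0], [-0.0, -0.003, -1.0]]
force: [-0.9, -0.4, -0.1]
width: 55.2
```

>>> move_arm(
  slide=[
    [0,0,0],
    [0,0,0],
    [0,0,0],
    [0,0,0],
    [0,0,0],
    [0,0,0],
    [0,0,0],
    [0,0,0],
    [0,0,0],
    [0,0,0],
  ],
  delta_rot=[
    [0,0,0],
    [0,0,0],
    [0,0,0],
    [0,0,0],
    [0,0,0],
    [0,0,0],
    [0,0,0],
    [0,0,0],
    [0,0,0],
    [0,0,0],
  ],
  hand=1,
  force=60,
)

```text
t: 7.03
ee_pos: [512.2, -32.6, 134.8]
tool_rot: [[0.151, 0.988, 0.004], [0.988, -0.151, 0.0], [0.001, 0.004, -1.0]]
force: [1.2, 0.0, 5.8]
width: 14.7
```

```bash
python3 - <<'E'
from h import *
q=viewer.read_camera('scene')
b=cv2.resize(q['image'][155:275,222:342],None,fx=5,fy=5,interpolation=cv2.INTER_CUBIC)
cv2.imwrite('pics/t4.png',cv2.cvtColor(b,cv2.COLOR_RGB2BGR))
s=sensors.read_state();print(s['force'],s['moment'],s['ee_pos'],s['t'],s['width'])
R=np.array(s['tool_rot']);print(R.T@(np.array([510.9,-32.8,134])-s['ee_pos']), R.round(3))
E
```

```text
[0.89096075 0.54720647 6.32296767] [ 0.06729938 -0.13193741 -0.07871525] [512.21562368 -32.59068147 134.77115317] 7.0833 15.028355531455102
[-0.40677595 -1.2714527   0.76635402] [[ 0.152  0.988  0.004]
 [ 0.988 -0.152  0.   ]
 [ 0.001  0.004 -1.   ]]
```

View pics/t4.png

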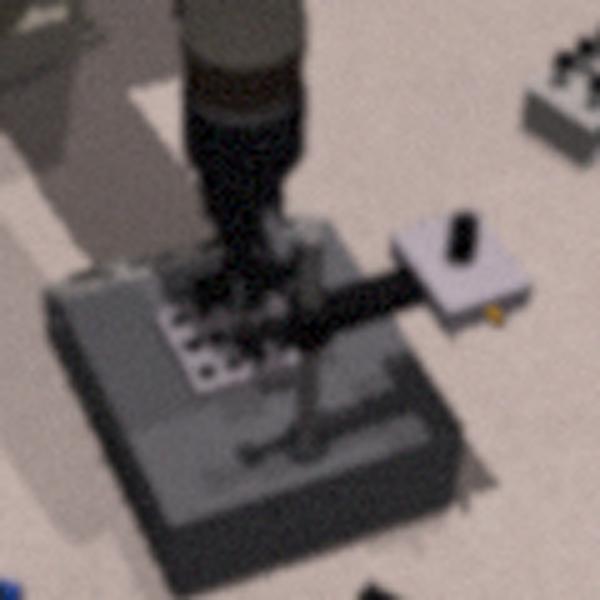

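>>> move_arm(
  slide=[
    [-0.0028,0,-0.001],
    [0.0028,0,-0.0005],
    [0.0028,0,-0.0005],
    [-0.0028,0,-0.0005],
    [-0.0028,0,-0.0005],
    [0.0028,0,-0.0005],
    [0.0028,0,-0.0005],
    [-0.0028,0,-0.0005],
    [-0.0028,0,-0.0005],
    [0,0,0],
  ],
  delta_rot=[
    [0,0.04,0],
    [0,-0.04,0],
    [0,-0.04,0],
    [0,0.04,0],
    [0,0.04,0],
    [0,-0.04,0],
    [0,-0.04,0],
    [0,0.04,0],
    [0,0.04,0],
    [0,0,0],
  ],
  force=110,
)

```text
t: 7.92
ee_pos: [510.6, -36.3, 137.6]
tool_rot: [[0.152, 0.988, 0.006], [0.988, -0.152, 0.04], [0.04, -0.0, -0.999]]
force: [3.5, -2.3, -7.9]
width: 14.4
```

```bash
cat > st.py <<'E'
from h import *
import sys
s=sensors.read_state();R=np.array(s['tool_rot'])
print('F tool',(R.T@s['force']).round(1),'world',np.round(s['force'],1),'M',np.round(s['moment'],2),'p',np.round(s['ee_pos'],1),s['t'],round(s['width'],1))
print(R[2].round(3),'rot about toolx/y', R[2,1].round(3),R[2,0].round(3))
if len(sys.argv)>1:
    q=viewer.read_camera('scene')
    b=cv2.resize(q['image'][155:275,222:342],None,fx=5,fy=5,interpolation=cv2.INTER_CUBIC)
    cv2.imwrite('pics/%s.png'%sys.argv[1],cv2.cvtColor(b,cv2.COLOR_RGB2BGR))
E
python3 st.py t5
```

```text
F tool [-2.   3.8  7.8] world [ 3.5 -2.3 -7.9] M [-0.04 -1.17  0.12] p [510.6 -36.3 137.6] 7.9167 14.4
[ 0.04  -0.    -0.999] rot about toolx/y -0.0 0.04
```

View pics/t5.png

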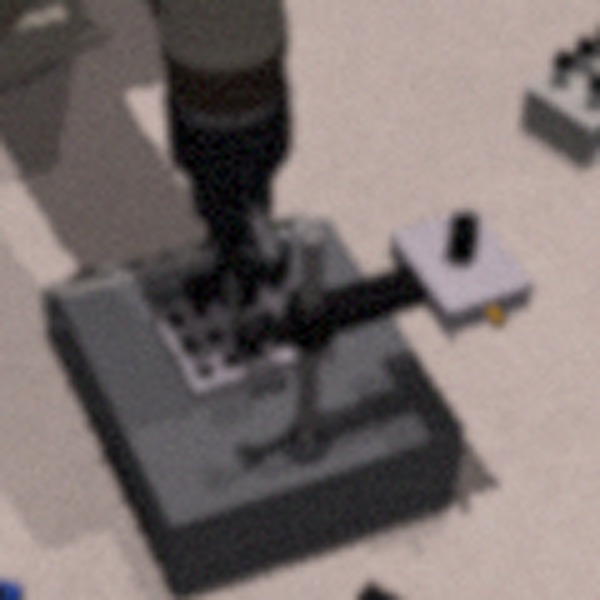

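>>> move_arm(
  slide=[
    [0.0035,0,-0.0006],
    [0.0035,0,-0.0006],
    [-0.0042,0,-0.0006],
    [-0.0042,0,-0.0006],
    [0.0042,0,-0.0006],
    [0.0042,0,-0.0006],
    [-0.0042,0,-0.0006],
    [-0.0042,0,-0.0006],
    [0.0042,0,-0.0006],
    [0.0042,0,-0.0006],
  ],
  delta_rot=[
    [0,-0.05,0],
    [0,-0.05,0],
    [0,0.06,0],
    [0,0.06,0],
    [0,-0.06,0],
    [0,-0.06,0],
    [0,0.06,0],
    [0,0.06,0],
    [0,-0.06,0],
    [0,-0.06,0],
  ],
)

```text
t: 8.8
ee_pos: [511.2, -29.3, 144.1]
tool_rot: [[0.156, 0.988, -0.011], [0.986, -0.156, -0.06], [-0.061, -0.001, -0.998]]
force: [5.8, 1.0, -20.9]
width: 14.1
```

```bash
python3 st.py t6
```

```text
F tool [ 3.2  5.5 20.7] world [  5.8   1.  -20.9] M [ 0.77 -1.76 -0.08] p [511.2 -29.3 144.1] 8.8 14.1
[-0.061 -0.001 -0.998] rot about toolx/y -0.001 -0.061
```

View pics/t6.png

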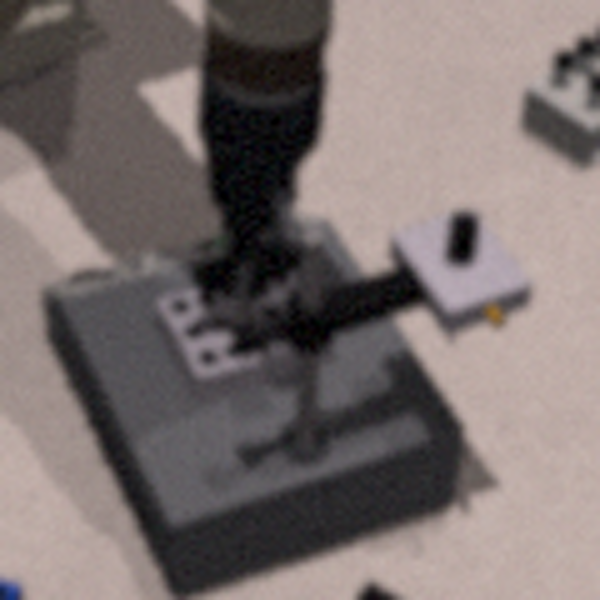

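>>> move_arm(
  slide=[
    [-0.005,0,-0.0006],
    [-0.005,0,-0.0006],
    [0.0052,0,-0.0006],
    [0.0052,0,-0.0006],
    [-0.0052,0,-0.0006],
    [-0.0052,0,-0.0006],
    [0.0053,0,-0.0006],
    [0.0053,0,-0.0006],
    [-0.0053,0,-0.0006],
    [-0.0053,0,-0.0006],
  ],
  delta_rot=[
    [0,0.062,0],
    [0,0.062,0],
    [0,-0.065,0],
    [0,-0.065,0],
    [0,0.065,0],
    [0,0.065,0],
    [0,-0.065,0],
    [0,-0.065,0],
    [0,0.065,0],
    [0,0.065,0],
  ],
)

```text
t: 9.68
ee_pos: [510.2, -36.2, 153.4]
tool_rot: [[0.145, 0.989, 0.009], [0.987, -0.146, 0.064], [0.064, -0.0, -0.998]]
force: [2.0, 0.1, -4.3]
width: 14.0
```

```bash
python3 st.py t7
```

```text
F tool [0.1 2.  4.3] world [ 2.   0.1 -4.3] M [-0.23 -0.2   0.37] p [510.2 -36.2 153.4] 9.6833 14.0
[ 0.064 -0.    -0.998] rot about toolx/y -0.0 0.064
```

View pics/t7.png

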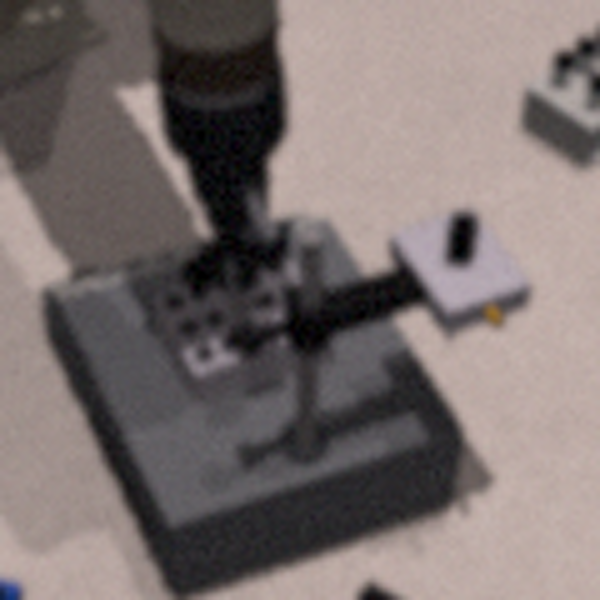

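>>> move_arm(
  slide=[
    [0.0055,0,-0.0007],
    [0.0055,0,-0.0007],
    [-0.0055,0,-0.0007],
    [-0.0055,0,-0.0007],
    [0.0055,0,-0.0007],
    [0.0055,0,-0.0007],
    [-0.0055,0,-0.001],
    [0,0,-0.001],
    [0,0,-0.001],
    [0,0,0],
  ],
  delta_rot=[
    [0,-0.065,0],
    [0,-0.065,0],
    [0,0.065,0],
    [0,0.065,0],
    [0,-0.065,0],
    [0,-0.065,0],
    [0,0.065,0],
    [0,0,0],
    [0,0,0],
    [0,0,0],
  ],
)

```text
t: 10.57
ee_pos: [509.8, -32.8, 161.4]
tool_rot: [[0.152, 0.988, -0.003], [0.988, -0.152, -0.002], [-0.002, -0.002, -1.0]]
force: [1.4, -0.6, -8.1]
width: 13.8
```

```bash
python3 st.py t8
```

```text
F tool [-0.4  1.5  8.1] world [ 1.4 -0.6 -8.1] M [-0.06 -0.28 -0.06] p [509.8 -32.8 161.4] 10.5667 13.8
[-0.002 -0.002 -1.   ] rot about toolx/y -0.002 -0.002
```

View pics/t8.png

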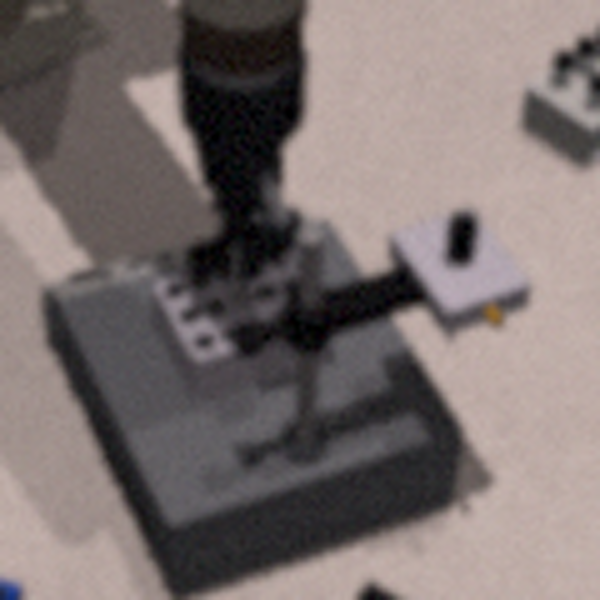

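>>> move_arm(
  slide=[
    [0,0.0005,-0.002],
    [0,0.0005,-0.004],
    [0,0,-0.004],
    [0,0,-0.004],
    [0,0,-0.004],
    [0,0,-0.004],
    [0,0,-0.004],
    [0,0,-0.003],
    [0,0,0],
    [0,0,0],
  ],
  delta_rot=[
    [0,0,0],
    [0,0,0],
    [0,0,0],
    [0,0,0],
    [0,0,0],
    [0,0,0],
    [0,0,0],
    [0,0,0],
    [0,0,0],
    [0,0,0],
  ],
)

```text
t: 11.45
ee_pos: [512.0, -32.9, 191.4]
tool_rot: [[0.151, 0.988, 0.0], [0.988, -0.151, -0.001], [-0.001, 0.001, -1.0]]
force: [0.3, 0.6, -8.2]
width: 14.0
```

```bash
python3 st.py t9; python3 - <<'E'
from h import *
q=viewer.read_camera('scene')
from math import cos,sin
for n,X in [('blk top -y back',(38,-47.5,150)),('top -y front',(-38,-47.5,150)),('bot back -y',(38,-47.5,100)),('heater',(125,-100,85)),('heater2',(125,100,85))]:
    c,sn=cos(-.148),sin(-.148);w=(510.9+c*X[0]-sn*X[1],-32.8+sn*X[0]+c*X[1],X[2]);print(n,((px(q,w)-[222,155]+.4)*5).round())
E
```

```text
F tool [0.6 0.2 8.2] world [ 0.3  0.6 -8.2] M [0.01 0.02 0.02] p [512.  -32.9 191.4] 11.45 14.0
[-0.001  0.001 -1.   ] rot about toolx/y 0.001 -0.001
blk top -y back [195. 331.]
top -y front [150. 251.]
bot back -y [196. 385.]
heater [170. 526.]
heater2 [464. 426.]
```

View pics/t9.png

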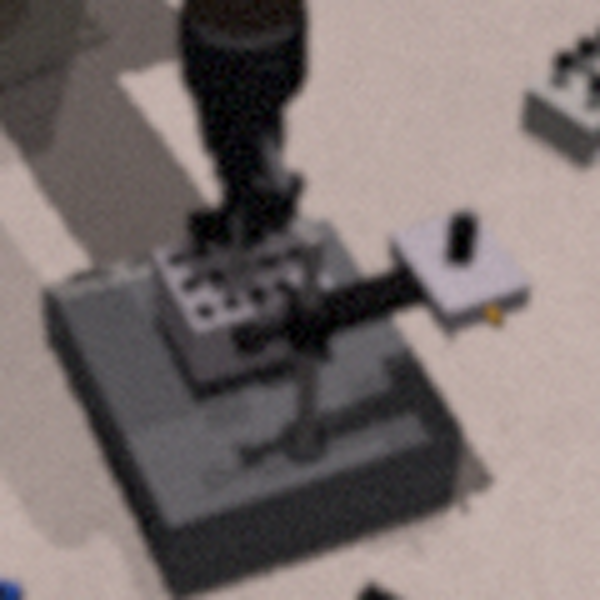

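>>> move_arm(
  slide=[
    [0,0,0],
    [0,0,0],
    [0,0,0],
    [0,0,0],
    [0,0,0],
    [0,0,0],
    [0,0,0],
    [0,0,0],
    [0,0,0],
    [0,0,0],
  ],
  delta_rot=[
    [0,0,0],
    [0,0,0],
    [0,0,0],
    [0,0,0],
    [0,0,0],
    [0,0,0],
    [0,0,0],
    [0,0,0],
    [0,0,0],
    [0,0,0],
  ],
)

```text
t: 12.38
ee_pos: [511.8, -32.9, 191.1]
tool_rot: [[0.151, 0.988, -0.0], [0.988, -0.151, -0.001], [-0.001, -0.0, -1.0]]
force: [-1.0, -0.2, -7.8]
width: 14.0
```

```bash
python3 st.py; python3 - <<'E'
from rig import bot
print(bot.close_job())
E
```

```text
F tool [-0.4 -0.9  7.8] world [-1.  -0.2 -7.8] M [ 0.05  0.01 -0.02] p [511.8 -32.9 191.1] 12.3833 14.0
[-0.001 -0.    -1.   ] rot about toolx/y -0.0 -0.001
the job is handed in; nothing more can be done
None
```

I swung the manifold aside, freed the block by rocking it, and handed the job in at about 12.4 s with the block held over the well. The job reports no verdict.

- **Manifold:** I pushed the knob with closed fingers to about -1.5 rad on the +y side. The later pictures show it staying there.
- **Rocking:** I gripped the handle bar and rocked it by ±0.04 to ±0.065 rad, rising about 1 mm per swing. The strongest upward pull I read, between moves, was about 21 N, block weight included. It fell to the block's own weight (about 8 N) after about 25 mm of lift.
- **Final pose:** The tool is level within 0.002 rad and about 1 mm from the fitted well centre. The block's underside is about 15 to 16 mm above the rim. Force is steady at 7.8 N with almost no moment, so nothing seems to touch the heater.
- **Heater and bystanders:** The heater's corners lie where they were fitted at the start, within about a pixel. I never touched the spare block, bottle or rack. I did not take a final picture of the bottle or the spare block.

**Weaker checks:** The block's own tilt was only checked in the scene picture, where its visible corners matched to within about a pixel. The measured grip width (14.0 mm) is a little under the stated 16 mm bar.

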